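# Charge and close a split grinding jar

## Task

Tip the small scoop over the funnel mouth of the grinding jar's fixed lower half so that all three steel balls run into its well (no fingers on the balls), then stand the empty scoop upright on the worktop clear of the jar. Fit the loose upper half down over the two dowels until the faces meet all round, and finish while still gripping it and pressing it down with about 10 N: do not let go. Leave the tube rack, the bottles and the beaker where they stand.

Things in the scene. Friction and masses are not known exactly. Their poses are not given: they have to be found in the camera images.
- jar_lower: Fixed lower half of the grinding jar: bare metal cup with a funnel mouth and two dowels, on a dark plate 90 x 150 x 10 mm (x, y, z). Origin under the plate's centre, z up. Outer diameter at the top 88 mm. A half turn about z looks and fits the same.
- jar_mouth (a point): Centre of the lower half's level top face, 72 mm above the worktop. The funnel is about 78 mm wide here and narrows to a straight well about 40 mm wide, from 22 mm down to its floor 58 mm below this face.
- jar_dowel (a point): Tip of one dowel; the other is its mirror. Dowels stand upright on ears at x = 0, y = +57 and -57 mm of the lower half: 8 mm diameter, 15 mm above the top face, the last 6 mm tapered to a 2.4 mm tip.
- jar_upper: Loose upper half of the jar, bare metal, about 0.25 kg, lying right way up on the worktop. Origin at the centre of its flat underside, z up. Disc 86 mm in diameter, 12 mm thick, with ears (28 x 30 mm in x, y) at x = 0, y = +57 and -57 mm, each with a 10 mm through hole for a dowel. Fits either way round (half turn about z).
- upper_grip (a point): Centre of the upper half's flat-sided grip bar, 40 mm above the underside. The bar is 24 mm thick (y; grip across this) and 52 mm long (x); it rises from a 68 mm wide round step (its top 18 mm above the underside) to 53 mm.
- scoop: Small bare metal scoop, about 0.15 kg, on the worktop: straight trough 103 mm long (x, -50 to +53 mm), 26 mm wide (y, 20 mm inside), walls 22 mm high, floor 4 mm. Origin at the middle of its underside, z up. The +x end is the open spout; its floor turns up about 19 degrees, so balls stay in while level and run out once tipped more than 20 degrees spout down (35 to 45 empties it).
- scoop_grip (a point): Where to grip the scoop: in the grey block over the trough's middle (x = 0), 46 mm above the underside. Block 28 mm long (x), 26 mm wide (y; grip across this), from 26 to 66 mm height; the balls pass under it.
- scoop_spout (a point): Middle of the spout's pouring lip: 52 mm along the scoop's +x, 6 mm above its underside.
- ball1: Steel grinding ball, 14 mm diameter, about 11 g, starts in the scoop's trough. Origin at its centre.
- ball2: Another such ball in the scoop.
- ball3: Another such ball in the scoop.
- tube_rack: Bystander: rack of capped tubes, 56 x 170 x 84 mm, origin under its centre. Leave it.
- reagent_bottle: Bystander: white bottle with a blue cap, 62 mm diameter, 137 mm high, origin under its centre. Leave it.
- amber_bottle: Bystander: brown bottle with a blue cap, 56 mm diameter, 109 mm high, origin under its centre. Leave it.
- beaker: Bystander: empty glass beaker, 54 mm diameter, 70 mm high, origin under its centre. Leave it.

How it is judged:
On the way, in this order (a step that is already met when the one before it is completed fails the run):
1. all three balls are in the well of the lower half (z of each of ball1, ball2, ball3 in the frame of jar_lower below 0.045 m and horizontal distance between each of ball1, ball2, ball3 and jar_lower below 0.025 m), for 0.2 s.
2. the scoop stands upright on the worktop, let go (angle between scoop's own z axis and vertical below 0.14 rad and height (world z) of scoop between -0.006 and 0.006 m and linear speed of scoop below 0.03 m/s and contact force between the fingers and scoop below 0.1 N and contact force between scoop and jar_lower below 0.1 N and contact force between scoop and jar_upper below 0.1 N), for 0.2 s.
3. the upper half is down on the lower half's dowels (horizontal distance between jar_upper and jar_mouth below 0.0025 m and angle between the y axis of jar_upper and the y axis of jar_lower, either way round below 0.04 rad and z of jar_upper in the frame of jar_mouth between -0.003 and 0.002 m and angle between jar_upper's own z axis and vertical below 0.03 rad), for 0.1 s.
At the end, for the whole second after the job is handed in: Balls in the well; scoop upright (8 deg) and at rest on the worktop, touched by neither fingers nor jar; upper half on both dowels (2.5 mm, 0.04 rad either way round, gap under 2 mm, tilt under 0.03 rad), still gripped and pressed down with over 5 N through the last second (all of step 1 and all of step 2 and all of step 3 and contact force between jar_upper and jar_lower above 5 N and contact force between the fingers and jar_upper above 2 N and linear speed of jar_upper below 0.02 m/s); the arm keeps its last pose, push and grip.
It fails at once if the fingers touch a ball (contact force between the fingers and ball1 above 0.5 N or contact force between the fingers and ball2 above 0.5 N or contact force between the fingers and ball3 above 0.5 N).
It fails at once if a bystander is shoved more than 3 cm (distance of any of tube_rack, reagent_bottle, amber_bottle, beaker from where it was at the start of the episode above 0.03 m).
It also fails if it takes over 67 s, if anything falls off the work surface, if the arm or the gripper's body presses on something with over 40 N, if the wrist force passes 120 N, or if a joint passes its speed limit or range.

## Robot

A 7-joint arm with a two-finger parallel gripper is mounted at the origin on a cart in front of the work surface, level with it; the furniture and walls round the work are solid. World frame = base frame: x ahead of the robot, y to its left, z up, the work surface at z = 0. Lengths are in m, angles in rad, forces in N, time in s.
With the tool pointing down it reaches from about 0.4 to 0.85 m from the base axis. Payload 10.4 kg.
Tool frame: the origin (TCP) lies between the finger pads; the fingertips stand 22 mm ahead of it and the grasp point (between the pads) lies 3 mm ahead of it; z points along the fingers, y is the line along which they close (so a half turn about z gives the same grasp; the last joint's range is limited). The gripper opens to 85 mm and grips with 20 to 120 N. Pads are 22 mm wide; open, the fingers measure 114 mm over their backs; the gripper's body (76 mm by 85 mm) begins 54 mm behind the grasp point. The pads swing forward as they close: fully open they stand 13 mm farther back than shut.
Start: joints at [1.185, 0.332, -0.065, 1.46, 0.022, 1.35, -0.088], TCP at [0.222, -0.584, 0.253] pointing down, gripper open.
Joint ranges: [-2.6, 2.6], [-0.5, 2.12], [-1.47, 1.34], [0.16, 2.42], [-1.27, 4.41], [0.06, 2.06], [-2.6, 2.6]. Speed limits (rad/s): [2.22, 2.22, 2.79, 2.79, 3.14, 3.14, 3.14].

## Interface

Orientations are given as a unit quaternion [x, y, z, w].
In Python, from workcell import manip, camera, ticket, boxes_of, outline_of gives the robot as it stands.
- The arm moves only by the tool carry_out, never from a script. Its argument "deltas" is a list of rows, each a list of 5 numbers: the shift along the tool's x, y, z as a fraction of full scale, then the turn about the tool's z as a fraction of full scale, then the opening, from -1 (shut) to 1 (fully open), so that 0 is half open. In form: [[tx, ty, tz, spin, gripper], ...]. A call has 1 to 20 rows; each row is the pose to reach, as a shift and turn from the pose commanded when the call began, along the tool's axes at that moment; what a row does not reach only later rows make up. Full scale, the value 1, is 150 mm for a shift and 30 degrees for a turn. A row lasts 1/8 s, in which the tool goes at most 62.5 mm and 10.7 degrees, less where a joint would pass 70% of its speed; a pose out of reach is approached as far as the arm can. A call with a number of a shift or a turn outside -1 to 1 is refused whole. A call with a gripper value outside its range is refused whole. The fingers move at their own pace and stop on an object; "force" is the grip in N (left out, the last holds). Time passes only in rows, so rows that repeat a pose let the fingers close. It gives the time, the measured TCP pose, the force, the opening and the grip force at its end, in the units of the state.
- manip.get_obs(): the state, without advancing time (a new reading comes with each control period).
- camera(name): name is "side" or "top"; returns a dict with "img" (480x640x3 uint8, red, green, blue), "depth" (480x640 float32, m along the optical axis (not along the pixel's ray), 0 where there is no reading), "vertical_fov" (degrees; the focal length in pixels is half the picture's height over the tangent of half this angle, whatever the lens; pixels are square), "cx", "cy" (the principal point, pixels), "k1" (the pictures are not rectified: a ray, as slopes to the right and down, at radius r is drawn at 1 + k1 r^2 times it, then the intrinsics apply), "R" (3x3) and "t" (3): a world point X has camera coordinates R X + t. Camera axes: x right, y down, z forward; pixel columns grow to the right and rows downward; lengths in m; the calibration is good to about 2 mm. A picture is of the moment at which its call begins.
- ticket.hand_in(): hands the job in; it is judged then, once.
Trained networks look in a picture, given as the dict that the camera call returned (one of the last four; its "shot" number tells which), for a name from the list of things; names that differ only in an ending like _2 or _b are one class to them, and where a whole thing is asked for, a point or a joint stands for the part that bears it (a point fixed in the world has none). Each returns a list of dicts, best first, with "conf" (0 to 1); they miss things now and then, are a little off and sometimes report something else, mostly with a low value. They report only what shows in the picture. A call takes as long as a camera call.
- boxes_of(query, picture): "position" ([x, y, z] in m, in world coordinates, good to about 4 mm: the middle of the surface that is visible of it).
- outline_of(query, picture): "region" (480x640 bool, what is visible of it).
The state is a dict: "clock": time; "joint_pos": joint angles; "joint_velocities": joint speeds; "tau": joint torques, N m; "position": TCP position; "ee_rot": TCP orientation; "ft_force": force on the tool from outside, world axes, zero at the start; "torque": the same for the moment, N m; "grip_width": opening from 0.0 (shut) to 1.0 (fully open); "grasp_force": force on a finger pad.
Only numpy, scipy, OpenCV 4.12 (cv2) and the standard library are available. Lean on these libraries where they do the work, as an engineer would, in place of code of your own. Each camera call takes 0.05 s, during which the arm holds its last target. There are 200 camera calls.

## Working session

There is one attempt and no reset: what is moved stays moved. The work goes in short steps, Python scripts to look and compute and a tool call to move; the robot and the scene stay as the last step left them, time stands still between calls to the robot, and variables do not carry over. Pictures are saved under pics/ and viewed, at most 10 in all, crops included, and the job is handed in when it is done.

Besides the shell and the picture viewer there is one more tool, called after "Call:" as name([rows], argument=value, ...), one row to a line, values as JSON. carry_out: Moves the arm, as the interface text tells. Its arguments: {"type":"object","properties":{"deltas":{"type":"array","items":{"type":"array","items":{"type":"number"}}},"force":{"type":"number"}},"required":["deltas"]}

```bash
mkdir -p pics
cat > h.py <<'E'
import numpy as np,cv2
from workcell import manip,camera,ticket,boxes_of,outline_of
from scipy.spatial.transform import Rotation as Rot
np.set_printoptions(precision=4,suppress=True)
def K(c):
    f=240/np.tan(np.radians(c['vertical_fov'])/2); return f,c['cx'],c['cy'],c['k1']
def cloud(c):
    f,cx,cy,k=K(c); v,u=np.mgrid[:480,:640]; xd=(u-cx)/f; yd=(v-cy)/f; x,y=xd.copy(),yd.copy()
    for _ in range(15): s=1+k*(x*x+y*y); x,y=xd/s,yd/s
    P=np.stack([x,y,np.ones_like(x)],-1)*c['depth'][...,None]
    W=(P-c['t'])@c['R']; W[c['depth']<=0]=np.nan; return W
def proj(c,X):
    f,cx,cy,k=K(c); p=c['R']@np.asarray(X)+c['t']; x,y=p[:2]/p[2]; s=1+k*(x*x+y*y); return np.array([cx+f*x*s,cy+f*y*s])
def save(c,n): cv2.imwrite('pics/'+n,c['img'][...,::-1])
E
python3 - <<'E'
from h import *
for n in('top','side'):
    c=camera(n); save(c,n+'0.png'); print(n,c['vertical_fov'],-c['R'].T@c['t'],c['R'][2])
    for q in 'jar_lower jar_mouth jar_dowel jar_upper upper_grip scoop scoop_grip scoop_spout ball1 tube_rack reagent_bottle amber_bottle beaker'.split():
        print(q,[(round(d['conf'],2),np.round(d['position'],4).tolist()) for d in boxes_of(q,c)[:3]])
o=manip.get_obs();print(o)
E
```

```text
top 54.39726465850837 [0.4112 0.167  0.9628] [ 0.161  -0.0243 -0.9867]
jar_lower [(0.87, [0.5269, 0.0892, 0.0526])]
jar_mouth [(0.87, [0.5267, 0.0893, 0.0581])]
jar_dowel [(0.96, [0.5332, 0.0921, 0.055]), (0.31, [0.4569, 0.3015, 0.0216])]
jar_upper [(0.92, [0.4355, -0.0974, 0.0115])]
upper_grip [(0.62, [0.4398, -0.0994, 0.0106])]
scoop [(0.82, [0.4535, 0.3006, 0.0231]), (0.63, [0.5247, 0.0932, 0.0497]), (0.49, [0.437, -0.0967, 0.0125])]
scoop_grip [(0.81, [0.4521, 0.2986, 0.0197]), (0.75, [0.4356, -0.0955, 0.0109])]
scoop_spout [(0.71, [0.4507, 0.2992, 0.02]), (0.51, [0.705, 0.1403, 0.027]), (0.19, [0.5273, 0.0914, 0.0515])]
ball1 [(0.46, [0.703, 0.141, 0.0294])]
tube_rack [(0.65, [0.6191, 0.4564, 0.0534])]
reagent_bottle [(0.83, [0.6992, 0.2439, 0.1032])]
amber_bottle [(0.85, [0.6738, 0.017, 0.1084])]
beaker [(0.69, [0.7012, 0.1422, 0.0312])]
side 49.729690652501226 [0.0556 0.9227 0.4285] [ 0.5034 -0.785  -0.3611]
jar_lower [(0.96, [0.5171, 0.1104, 0.024])]
jar_mouth [(0.96, [0.5153, 0.1068, 0.0277]), (0.49, [0.4452, 0.3214, 0.0266])]
jar_dowel [(0.86, [0.5171, 0.1064, 0.0304])]
jar
[... 480 characters left out ...]
 0.0709])]
amber_bottle [(0.79, [0.6698, 0.0341, 0.0567]), (0.32, [0.5156, 0.1082, 0.0277])]
beaker [(0.69, [0.6825, 0.1546, 0.0399]), (0.23, [0.6694, 0.0342, 0.0563])]
{'clock': 1.4, 'joint_pos': array([ 1.1854,  0.3322, -0.0647,  1.4601,  0.0216,  1.3499, -0.0885]), 'joint_velocities': array([ 0.0016, -0.0004,  0.0001,  0.0014, -0.0006,  0.0013, -0.002 ]), 'tau': array([  0.0009, -62.5229,   0.0493, -39.1822,   0.0164,   0.0019,
        -0.    ]), 'position': array([ 0.2218, -0.5843,  0.2533]), 'ee_rot': array([0.9836, 0.1804, 0.    , 0.0001]), 'ft_force': array([-0.53  , -0.1022, -0.2181]), 'torque': array([ 0.0097, -0.0045,  0.0814]), 'grasp_force': 0.0, 'grip_width': 1.0004833004123164}
```

View pics/top0.png

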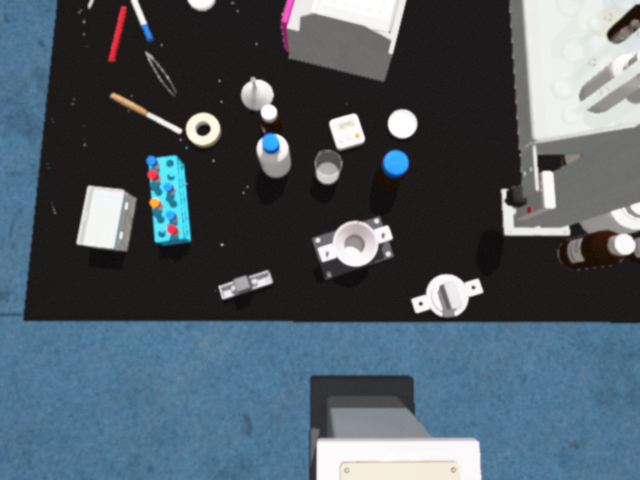

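View pics/side0.png

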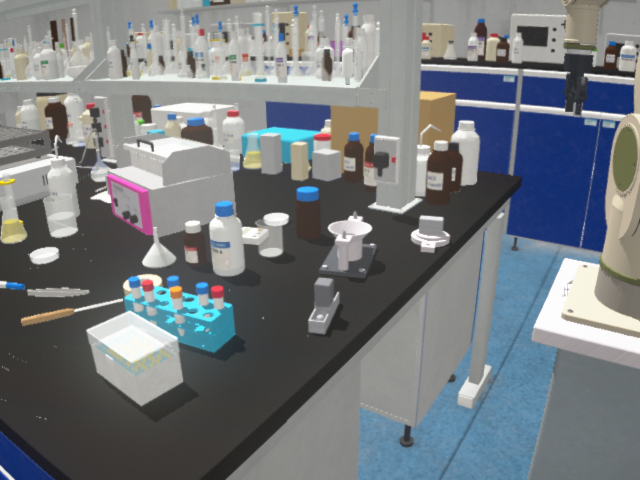

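Run:
```python
from h import *
c=camera('top'); W=cloud(c); s=camera('side'); Ws=cloud(s)
tiles=[]
for im,(u,v) in ((c,(246,285)),(c,(355,245)),(c,(447,297)),(s,(323,305)),(s,(348,248)),(s,(430,233))):
    r=33 if im is c else 36
    tiles.append(cv2.resize(im['img'][v-r:v+r,u-r:u+r],(260,260),interpolation=cv2.INTER_CUBIC))
cv2.imwrite('pics/crops.png',np.vstack([np.hstack(tiles[:3]),np.hstack(tiles[3:])])[...,::-1])
for cam,w,n in((c,W,'top'),(s,Ws,'side')):
  for q in('scoop','jar_lower','jar_upper'):
    o=outline_of(q,cam)[0]; m=o['region']; P=w[m]; P=P[~np.isnan(P).any(1)]
    print(n,q,o['conf'],m.sum(),'z pct',np.percentile(P[:,2],[1,10,50,90,99]))
    for lo,hi in((-.01,.006),(.006,.016),(.016,.03),(.03,.05),(.05,.065),(.065,.078),(.078,.1)):
        B=P[(P[:,2]>lo)&(P[:,2]<hi)]
        if len(B)>8:
            (x,y),(a,b),t=cv2.minAreaRect((B[:,:2]*1000).astype(np.float32)); print('  ',lo,hi,len(B),np.round([x,y,a,b,t],1),'mean',B.mean(0))
```

```text
top scoop 0.78 767 z pct [-0.0016  0.0024  0.0186  0.0663  0.0688]
   -0.01 0.006 240 [456.7 307.7  33.8 108.9  18.5] mean [0.4558 0.3063 0.0031]
   0.006 0.016 122 [453.1 302.4  23.5 100.4  18.7] mean [0.4558 0.2971 0.0097]
   0.016 0.03 160 [453.8 304.1  26.2 103.   18.4] mean [0.4521 0.3074 0.0214]
   0.03 0.05 28 [449.5 296.7  16.2  34.8  63.3] mean [0.452  0.2952 0.0406]
   0.05 0.065 74 [453.5 305.2  26.1  27.9  19.1] mean [0.4522 0.303  0.0625]
   0.065 0.078 140 [453.2 305.2  25.3  27.3  15.9] mean [0.4538 0.3051 0.0667]
top jar_lower 0.92 3200 z pct [0.0069 0.0093 0.0537 0.0725 0.0775]
   -0.01 0.006 14 [532.3  68.9  60.7 139.4  16.3] mean [0.5469 0.0417 0.0022]
   0.006 0.016 1377 [532.1  88.1  89.4 149.3  18.9] mean [0.5234 0.0928 0.011 ]
   0.016 0.03 97 [532.   88.2  79.4 134.6  19.3] mean [0.5363 0.0856 0.0189]
   0.03 0.05 42 [541.9  85.6  40.1  22.1  75.3] mean [0.5442 0.0803 0.0422]
   0.05 0.065 566 [532.9  87.8  67.9  66.7  72.9] mean [0.5333 0.0867 0.0591]
   0.065 0.078 1056 [530.9  88.9  84.6 138.3  44.4] mean [0.5321 0.0882 0.0708]
   0.078 0.1 32 [531.4  88.4 
[... 1468 characters left out ...]
.065 362 [530.2 107.3  67.  106.8   6.9] mean [0.5311 0.0917 0.0587]
   0.065 0.078 513 [531.2  91.7  85.1 137.7  44. ] mean [0.5312 0.0941 0.0703]
   0.078 0.1 33 [531.   91.4   6.4 121.6  19.2] mean [0.5299 0.0963 0.0822]
side jar_upper 0.94 966 z pct [0.0007 0.007  0.0182 0.0505 0.0544]
   -0.01 0.006 79 [ 435.7 -105.1   81.9  152.9   16.8] mean [ 0.4196 -0.0681  0.003 ]
   0.006 0.016 336 [426.7 -77.8  84.4  97.8  17.9] mean [ 0.423  -0.0696  0.0115]
   0.016 0.03 244 [430.8 -95.5  64.5  55.6  25.2] mean [ 0.4297 -0.0889  0.021 ]
   0.03 0.05 204 [431.1 -92.8  51.6  16.4  24.2] mean [ 0.4314 -0.092   0.04  ]
   0.05 0.065 102 [433.4 -98.8  47.9  25.4  19.7] mean [ 0.4325 -0.0981  0.053 ]
```

View pics/crops.png

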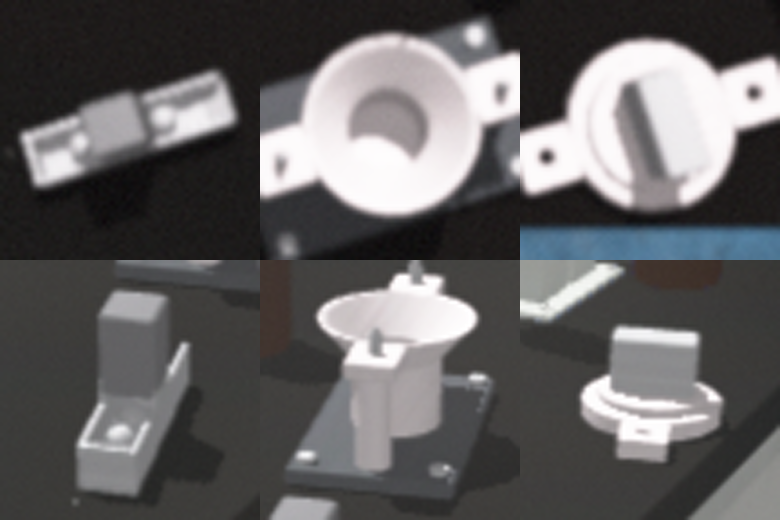

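Run:
```python
from h import *
c=camera('top'); W=cloud(c)
for n,(a,b,d,e) in {'post':(480,40,640,235)}.items():
    P=W[b:e,a:d].reshape(-1,3); P=P[P[:,2]>.1]
    print(n,P.min(0),P.max(0))
    for z in(.1,.2,.3,.4):
        B=P[abs(P[:,2]-z)<.05]; print(z,len(B),B.min(0) if len(B) else'',B.max(0) if len(B) else '')
s=camera('side');Ws=cloud(s)
P=Ws[50:200,385:410].reshape(-1,3); print('post side',np.nanmedian(P,0),np.nanmin(P,0))
for cam,w in((c,W),(s,Ws)):
  m=outline_of('jar_upper',cam)[0]['region'];P=w[m];P=P[(P[:,2]>.007)&(P[:,2]<.016)]
  ctr=np.array([.434,-.102]); r=np.linalg.norm(P[:,:2]-ctr,axis=1); E=P[(r>.048)]
  for sg in(1,-1):
    k=sg*(E[:,1]-ctr[1])>0
    if k.sum()>5:
        print('ear',k.sum(),E[k].mean(0),cv2.minAreaRect((E[k,:2]*1000).astype(np.float32)))
```

```text
post [ 0.5377 -0.4531  0.1   ] [ 0.8376 -0.147   0.4834]
0.1 1364 [ 0.5412 -0.4531  0.1   ] [ 0.6421 -0.1854  0.15  ]
0.2 2700 [ 0.5377 -0.3783  0.15  ] [ 0.6464 -0.1855  0.25  ]
0.3 12866 [ 0.5758 -0.3479  0.25  ] [ 0.8376 -0.147   0.35  ]
0.4 4555 [ 0.5759 -0.2771  0.35  ] [ 0.7926 -0.1886  0.4499]
post side [ 0.5883 -0.2512  0.2219] [ 0.5732 -0.3125  0.0171]
ear 146 [ 0.4164 -0.045   0.012 ] ((416.5042419433594, -45.582759857177734), (27.869461059570312, 22.969655990600586), 18.287296295166016)
ear 159 [ 0.4516 -0.1606  0.0126] ((451.6276550292969, -160.33236694335938), (28.246414184570312, 27.018848419189453), 18.976421356201172)
ear 91 [ 0.4153 -0.0425  0.0111] ((415.68609619140625, -43.58592224121094), (27.950931549072266, 27.012834548950195), 17.238815307617188)
```

Call:
carry_out([
  [1,-1,0,0,1],
  [1,-1,0,0,1],
  [1,-1,0,0,1],
  [1,-1,0,0,1],
])

```text
clock: 2.5
position: [0.3107, -0.3876, 0.2538]
ee_rot: [0.983, 0.183, 0.0, 0.0]
ft_force: [0.3, -0.9, 0.8]
grip_width: 1.0
grasp_force: 0.0
```

Call:
carry_out([
  [1,-1,0,0,1],
  [1,-1,0,0,1],
  [1,-1,0,0,1],
  [1,-1,0,0,1],
])

```text
clock: 3.0
position: [0.3971, -0.1939, 0.2538]
ee_rot: [0.983, 0.183, 0.0, 0.0]
ft_force: [-0.1, -0.1, -0.4]
grip_width: 0.997
grasp_force: 0.0
```

Call:
carry_out([
  [1,-1,0,0,1],
  [1,-1,0,0,1],
  [1,-1,0,0,1],
  [1,-1,0,0,1],
])

```text
clock: 3.5
position: [0.4836, -0.0001, 0.2537]
ee_rot: [0.983, 0.183, 0.001, -0.0]
ft_force: [0.6, -1.4, 0.0]
grip_width: 0.997
grasp_force: 0.0
```

Call:
carry_out([
  [0.55,-1,0,0,1],
  [0.55,-1,0,0,1],
  [0.55,-1,0,0,1],
  [0.55,-1,0,0,1],
])

```text
clock: 4.0
position: [0.506, 0.1699, 0.2534]
ee_rot: [0.983, 0.183, 0.0, -0.001]
ft_force: [-0.2, -0.3, 0.3]
grip_width: 1.001
grasp_force: 0.0
```

Call:
carry_out([
  [0,-1,0,-1,1],
  [0,-1,0,-1,1],
  [0,-1,0,-1,1],
  [0,-1,0,-1,1],
])

```text
clock: 4.5
position: [0.4526, 0.307, 0.2533]
ee_rot: [0.903, 0.43, -0.0, -0.0]
ft_force: [0.2, -1.2, -0.3]
grip_width: 1.003
grasp_force: 0.0
```

Call:
carry_out([
  [0,0,0,-1,1],
  [0,0,0,-1,1],
  [0,0,0,-1,1],
])

```text
clock: 4.88
position: [0.4547, 0.3037, 0.2531]
ee_rot: [0.762, 0.648, -0.0, 0.001]
ft_force: [0.8, 0.4, -0.1]
grip_width: 1.001
grasp_force: 0.0
```

Call:
carry_out([
  [0,0,0,-0.93,1],
  [0,0,0,-0.93,1],
  [0,0,0,-0.93,1],
  [0,0,0,-0.93,1],
])

```text
clock: 5.38
position: [0.4546, 0.304, 0.253]
ee_rot: [0.585, 0.811, -0.0, 0.0]
ft_force: [-0.2, 0.5, -0.7]
grip_width: 0.998
grasp_force: 0.0
```

Call:
carry_out([
  [0.02,0,1,0,1],
  [0.02,0,1,0,1],
  [0.02,0,1,0,0.3],
  [0.02,0,1,0,0.3],
], force=30)

```text
clock: 5.88
position: [0.4521, 0.3071, 0.1017]
ee_rot: [0.585, 0.811, -0.002, -0.001]
ft_force: [0.1, 0.2, 1.4]
grip_width: 0.653
grasp_force: 0.0
```

Call:
carry_out([
  [0,0,0.2,0,0.2],
  [0,0,0.35,0,0.1],
  [0,0,0.353,0,0],
  [0,0,0.353,0,-0.2],
  [0,0,0.353,0,-0.6],
  [0,0,0.353,0,-1],
  [0,0,0.353,0,-1],
  [0,0,0.353,0,-1],
  [0,0,0.353,0,-1],
])

```text
clock: 7.0
position: [0.4531, 0.3092, 0.0515]
ee_rot: [0.583, 0.812, 0.001, 0.0]
ft_force: [-0.3, -0.8, 6.8]
grip_width: 0.299
grasp_force: 37.2
```

Call:
carry_out([
  [0,0,-0.05,0,-1],
  [0,0,-0.15,0,-1],
  [0,0,-0.3,0,-1],
  [0,0,-0.5,0,-1],
  [0,0,-0.7,0,-1],
  [0,0,-0.85,0,-1],
  [0,0,-0.93,0,-1],
  [0,0,-0.93,0,-1],
  [0,0,-0.93,0,-1],
])

```text
clock: 8.12
position: [0.4523, 0.3083, 0.1891]
ee_rot: [0.583, 0.813, -0.001, -0.0]
ft_force: [0.3, 0.4, -1.5]
grip_width: 0.299
grasp_force: 36.1
```

```bash
cat >> h.py <<'E'
def tcp():
    o=manip.get_obs(); R=Rot.from_quat(o['ee_rot']).as_matrix(); return o,np.array(o['position']),R
def scoopfit(cam,p,yaw):
    # points near the scoop, in a frame at the TCP: a along spout, b across, z up
    W=cloud(cam).reshape(-1,3); d=W-p; a=np.array([np.cos(yaw),np.sin(yaw)]); b=np.array([-a[1],a[0]])
    A=d[:,:2]@a;B=d[:,:2]@b
    m=(abs(A)<.085)&(abs(B)<.03)&(d[:,2]<.025)&(d[:,2]>-.085); return np.stack([A,B,d[:,2]],1)[m]
E
python3 - <<'E'
from h import *
o,p,R=tcp(); print(p,o['grip_width'],o['ft_force']); yaw=np.arctan2(-R[1,0],-R[0,0]); print(np.degrees(yaw))
t=[]
for n in('top','side'):
    c=camera(n); Q=scoopfit(c,p,yaw)*1000; print(n,len(Q))
    for lo,hi in((-51,-45),(-45,-35),(-35,-22),(-22,-20.),(-32,-24)):
        B=Q[(Q[:,2]>lo)&(Q[:,2]<hi)]
        if len(B)>5: print(lo,hi,len(B),B.min(0),B.max(0))
    W=Q[(abs(Q[:,0])>20)&(Q[:,2]>-33)&(Q[:,2]<-15)]; 
    if len(W)>10: print('wall top z vs a',np.polyfit(W[:,0],W[:,2],1),W[:,0].min(),W[:,0].max(),'b',W[:,1].min(),W[:,1].max())
    u,v=proj(c,p-[0,0,.03]).astype(int); r=60; t.append(cv2.resize(c['img'][max(v-r,0):v+r,max(u-r,0):u+r],(400,400)))
cv2.imwrite('pics/g1.png',np.hstack(t)[...,::-1])
E
```

```text
[0.4523 0.3083 0.1891] 0.29859545894504963 [ 0.2855  0.45   -1.5026]
-71.3144287374972
top 16
-45 -35 8 [ 52.6105   4.0803 -43.8138] [ 56.9975  11.1107 -35.6933]
-35 -22 6 [ 50.456   10.8769 -31.7215] [ 55.64    12.8263 -28.7269]
-32 -24 6 [ 50.456   10.8769 -31.7215] [ 55.64    12.8263 -28.7269]
side 1714
-51 -45 114 [-49.1561 -12.2491 -50.7524] [ 52.5719  13.6859 -45.0391]
-45 -35 300 [-49.2877 -12.277  -44.9874] [ 54.4752  14.1361 -35.0156]
-35 -22 262 [-49.5074 -12.2938 -34.9996] [ 50.6406  14.6602 -22.031 ]
-22 -20.0 25 [-13.0095 -17.6121 -21.8801] [  2.4985  20.9763 -20.0223]
-32 -24 131 [-48.9611 -12.2938 -31.9927] [ 34.6561  14.1286 -24.0172]
wall top z vs a [ -0.0051 -30.5814] -49.507435741452674 34.656142575891735 b -12.29384158341515 14.66019353021436
```

View pics/g1.png

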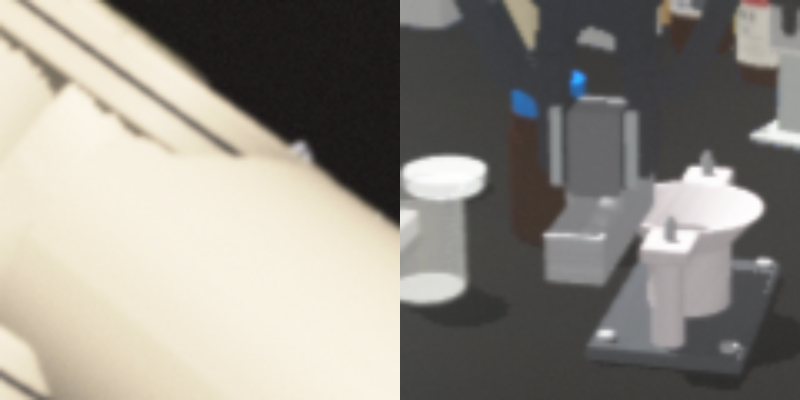

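Call:
carry_out([
  [-0.03,0.03,0,0,-1],
  [-0.08,0.03,0,0,-1],
  [-0.16,0.03,0,0,-1],
  [-0.25,0.03,0,0,-1],
  [-0.35,0.03,0,0,-1],
  [-0.45,0.03,0,0,-1],
  [-0.55,0.03,0,0,-1],
  [-0.65,0.03,0,0,-1],
  [-0.75,0.03,0,0,-1],
  [-0.85,0.03,0,0,-1],
  [-0.93,0.03,0,0,-1],
  [-1,0.03,0,0,-1],
])

```text
clock: 9.72
position: [0.5051, 0.1673, 0.1898]
ee_rot: [0.583, 0.812, -0.0, 0.0]
ft_force: [0.2, 0.7, -1.7]
grip_width: 0.299
grasp_force: 36.1
```

Call:
carry_out([
  [-0.06,0,0,0,-1],
  [-0.12,0,0.03,0,-1],
  [-0.18,0,0.08,0,-1],
  [-0.24,0,0.13,0,-1],
  [-0.29,0,0.18,0,-1],
  [-0.33,0,0.23,0,-1],
  [-0.35,0,0.27,0,-1],
  [-0.354,0,0.29,0,-1],
  [-0.354,0,0.29,0,-1],
  [-0.354,0,0.29,0,-1],
])

```text
clock: 10.98
position: [0.5219, 0.118, 0.1466]
ee_rot: [0.583, 0.813, 0.0, 0.0]
ft_force: [0.7, 0.2, -1.4]
grip_width: 0.3
grasp_force: 36.1
```

```bash
cat > m.py <<'E'
from h import *
import sys
o,p,R=tcp(); print(o['clock'],p,o['grip_width'],o['ft_force']); yaw=np.arctan2(-R[1,0],-R[0,0])
c=camera('side'); W=cloud(c); d=(W-p).reshape(-1,3); a=np.array([np.cos(yaw),np.sin(yaw)]);b=np.array([-a[1],a[0]])
A=d[:,:2]@a*1000;B=d[:,:2]@b*1000;Z=d[:,2]*1000
D=np.array([.5119,.1457])-p[:2]; print('dowel in tool frame a,b',D@a*1000,D@b*1000,'z',(.087-p[2])*1000)
# tail end wall / side wall facing camera
m=(A>-65)&(A<-20)&(abs(B)<20)&(Z>-60)&(Z<25)
print('tail pts',m.sum(),A[m].min(),'B',B[m].min(),B[m].max(),'Z',np.percentile(Z[m],[2,98]))
u,v=proj(c,p-[0,0,.03]).astype(int); r=55
cv2.imwrite('pics/%s.png'%sys.argv[1],cv2.resize(c['img'][v-r:v+r,u-r:u+r],(500,500),interpolation=cv2.INTER_CUBIC)[...,::-1])
E
python3 m.py s2
```

```text
10.975 [0.5219 0.118  0.1466] 0.30026545027974144 [ 0.6779  0.1991 -1.3963]
dowel in tool frame a,b -29.40925509817875 -0.6273290202833908 z -59.60265601283604
tail pts 228 -52.18647289962885 B -11.589756359959338 14.462032586768578 Z [-50.1047 -28.2337]
```

View pics/s2.png

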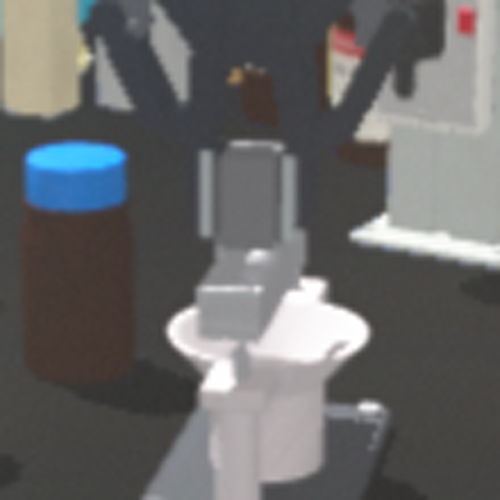

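Call:
carry_out([
  [0,0,0.02,0,-1],
  [0,0,0.04,0,-1],
  [0,0,0.054,0,-1],
  [-0.026,0,0.072,0,-1],
  [-0.053,0,0.093,0,-1],
  [-0.077,0,0.116,0,-1],
  [-0.077,0,0.116,0,-1],
], force=20)

```text
clock: 11.9
position: [0.526, 0.1067, 0.1294]
ee_rot: [0.583, 0.812, 0.0, 0.0]
ft_force: [-1.0, -0.4, 4.2]
grip_width: 0.299
grasp_force: 37.0
```

```bash
python3 m.py s3
```

```text
11.9 [0.526  0.1067 0.1294] 0.2986293772111323 [-0.957  -0.3571  4.2317]
dowel in tool frame a,b -41.41975698878464 -0.8967853162513197 z -42.41295890879251
tail pts 344 -60.2755156647447 B -16.939186299963005 15.301057828536495 Z [-59.0384 -17.7831]
```

View pics/s3.png

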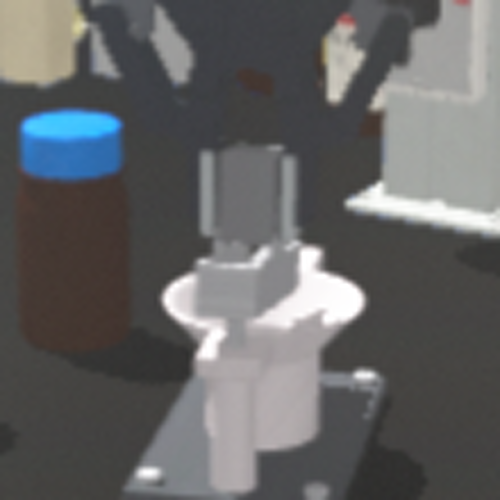

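Call:
carry_out([
  [-0.022,0,0.025,0,-1],
  [-0.041,0,0.052,0,-1],
  [-0.058,0,0.081,0,-1],
  [-0.073,0,0.111,0,-1],
  [-0.08,0,0.129,0,-1],
  [-0.08,0,0.129,0,-1],
  [-0.08,0,0.129,0,-1],
  [-0.08,0,0.129,0,-1],
])

```text
clock: 12.95
position: [0.5301, 0.0983, 0.1138]
ee_rot: [0.582, 0.813, 0.001, 0.001]
ft_force: [-17.7, 1.7, 46.1]
grip_width: 0.301
grasp_force: 43.8
```

```bash
python3 m.py s4
```

```text
12.95 [0.5301 0.0983 0.1138] 0.3014499633435669 [-17.7038   1.7234  46.148 ]
dowel in tool frame a,b -50.71546330203205 -1.9478403544728642 z -26.820085783763396
tail pts 482 -64.9318445920016 B -19.996897526368127 19.452382823579132 Z [-58.4844  -0.7627]
```

View pics/s4.png

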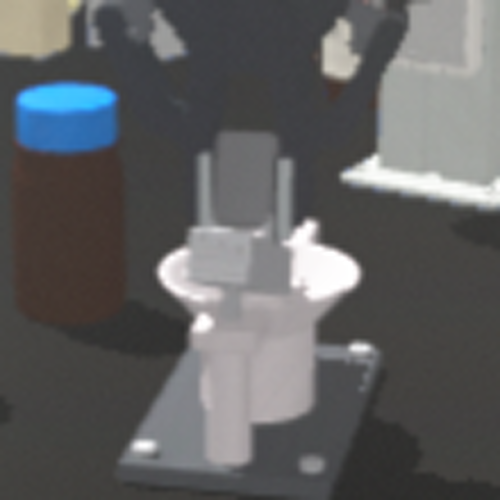

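Call:
carry_out([
  [0.03,-0.01,-0.075,0,-1],
  [0.068,-0.01,-0.075,0,-1],
  [0.068,-0.01,-0.075,0,-1],
  [0.058,-0.01,-0.06,0,-1],
  [0.048,-0.01,-0.044,0,-1],
  [0.048,-0.01,-0.044,0,-1],
  [0.048,-0.01,-0.044,0,-1],
])

```text
clock: 13.88
position: [0.5256, 0.104, 0.1163]
ee_rot: [0.582, 0.813, 0.001, -0.001]
ft_force: [-2.5, 7.0, 4.6]
grip_width: 0.304
grasp_force: 38.1
```

```bash
python3 m.py s5
python3 - <<'E'
from h import *
for n in('top','side'):
    c=camera(n); print(n,[(round(d['conf'],2),np.round(d['position'],3).tolist()) for d in boxes_of('ball1',c)])
E
```

```text
13.875 [0.5256 0.104  0.1163] 0.3041277862103532 [-2.4962  7.041   4.5821]
dowel in tool frame a,b -43.88325165868056 0.49522913956008185 z -29.33719092775185
tail pts 485 -64.92105378222901 B -18.535694144055288 18.552671195170593 Z [-58.1348   3.1239]
top []
side []
```

View pics/s5.png

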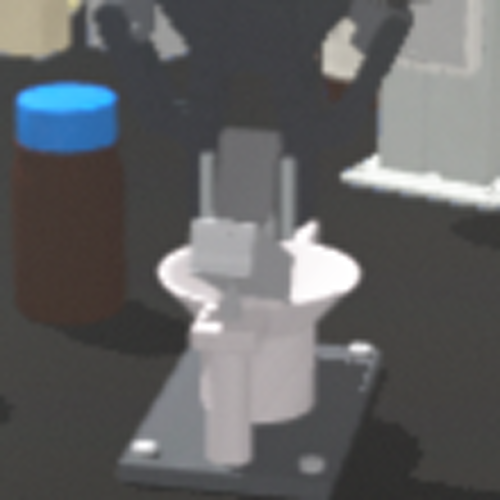

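Call:
carry_out([
  [0.048,0,-0.02,0,-1],
  [0.03,0,-0.02,0,-1],
  [0.048,0,-0.04,0,-1],
  [0.03,0,-0.06,0,-1],
  [0.03,0,-0.15,0,-1],
  [0.03,0,-0.3,0,-1],
  [0.03,0,-0.5,0,-1],
  [0.03,0,-0.6,0,-1],
  [0.03,0,-0.6,0,-1],
])

```text
clock: 15.25
position: [0.5247, 0.106, 0.2071]
ee_rot: [0.583, 0.812, 0.0, 0.001]
ft_force: [-0.6, -0.4, -2.5]
grip_width: 0.303
grasp_force: 37.4
```

Call:
carry_out([
  [0.2,0,0,0,-1],
  [0.5,0,0,0,-1],
  [0.8,0,0,0,-1],
  [1,0,0,0,-1],
  [1,0,0,0,-1],
  [1,0,0,0,-1],
])

```text
clock: 16.0
position: [0.4762, 0.2472, 0.2053]
ee_rot: [0.583, 0.812, -0.001, -0.0]
ft_force: [-0.3, -0.1, -2.0]
grip_width: 0.301
grasp_force: 37.4
```

Run:
```python
from h import *
o,p,R=tcp(); print(o['clock'],p,o['ft_force'])
t=[]
J=np.array([.5305,.0918,.04])
c=camera('top'); s=camera('side')
for im,X,r in((c,J,40),(s,J,45),(s,p-[0,0,.03],55)):
    u,v=proj(im,X).astype(int); print(u,v)
    t.append(cv2.resize(im['img'][v-r:v+r,u-r:u+r],(266,400) if 0 else (266,266),interpolation=cv2.INTER_CUBIC))
cv2.imwrite('pics/s6.png',np.hstack(t)[...,::-1])
```

```text
16.0 [0.4762 0.2472 0.2053] [-0.2593 -0.0813 -2.0221]
351 245
349 242
331 202
```

View pics/s6.png

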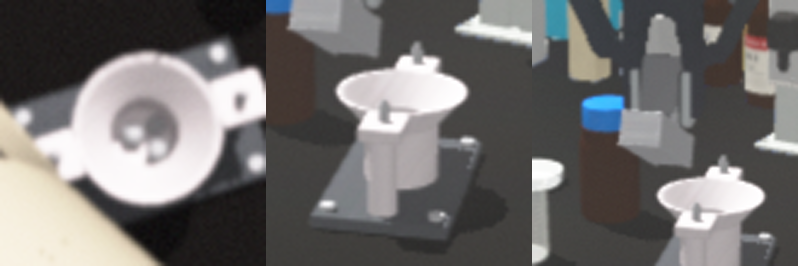

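Call:
carry_out([
  [0.1,0,0.2,0,-1],
  [0.2,0,0.5,0,-1],
  [0.2,0,0.75,0,-1],
  [0.2,0,0.84,0,-1],
  [0.2,0,0.87,0,-1],
  [0.2,0,0.87,0,-1],
])

```text
clock: 16.85
position: [0.4674, 0.2765, 0.0767]
ee_rot: [0.583, 0.812, 0.001, 0.0]
ft_force: [0.1, 0.1, -1.4]
grip_width: 0.296
grasp_force: 37.3
```

Call:
carry_out([
  [0,0,0.02,0,-1],
  [0.055,0,0.038,0,-1],
  [0.109,0,0.056,0,-1],
  [0.145,0,0.078,0,-1],
  [0.179,0,0.1,0,-1],
  [0.21,0,0.128,0,-1],
  [0.24,0,0.155,0,-1],
  [0.24,0,0.16,0,-1],
  [0.24,0,0.16,0,-1],
])

```text
clock: 17.98
position: [0.4546, 0.3125, 0.0529]
ee_rot: [0.582, 0.813, 0.001, -0.0]
ft_force: [-4.9, 2.4, 13.0]
grip_width: 0.299
grasp_force: 39.2
```

```bash
python3 m.py s7
```

```text
17.975 [0.4546 0.3125 0.0529] 0.2993352506339766 [-4.8752  2.3709 12.9881]
dowel in tool frame a,b 176.34405067770987 0.6089110241892217 z 34.092954663148426
tail pts 782 -64.95229829626837 B -19.818948387378494 19.884349977673615 Z [-54.0473  -6.2167]
```

View pics/s7.png

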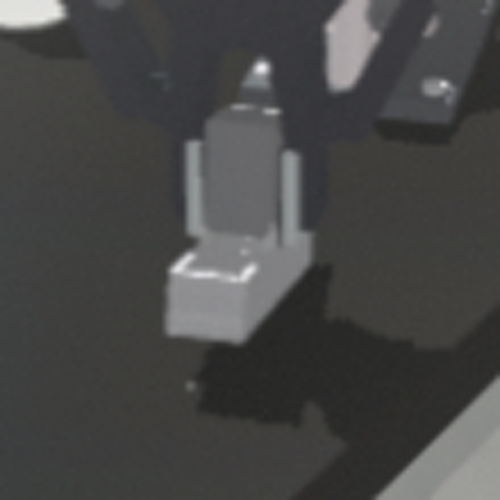

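Call:
carry_out([
  [0,0,0,0,-0.2],
  [0,0,0,0,0.1],
  [0,0,0,0,0.4],
  [0,0,0,0,0.4],
  [0,0,0,0,0.4],
  [0,0,-0.1,0,0.5],
  [0,0,-0.4,0,0.5],
  [0,0,-0.8,0,0.5],
  [0,0,-1,0,0.5],
  [0,0,-1,0,0.5],
])

```text
clock: 19.27
position: [0.4558, 0.3117, 0.205]
ee_rot: [0.583, 0.813, 0.002, 0.001]
ft_force: [-0.5, -0.0, -1.0]
grip_width: 0.745
grasp_force: 0.0
```

Call:
carry_out([
  [-1,-0.3,0,0,0.5],
  [-1,-0.3,0,0,0.5],
  [-1,-0.3,0,0,0.5],
  [-1,-0.3,0,0,0.5],
])

```text
clock: 19.77
position: [0.4606, 0.151, 0.2012]
ee_rot: [0.585, 0.811, -0.001, 0.0]
ft_force: [-0.6, 1.9, 0.4]
grip_width: 0.748
grasp_force: 0.0
```

Call:
carry_out([
  [-1,-0.35,0,0,0.5],
  [-1,-0.35,0,0,0.5],
  [-1,-0.35,0,0,0.5],
  [-1,-0.35,0,0,0.5],
])

```text
clock: 20.27
position: [0.4586, -0.0065, 0.2014]
ee_rot: [0.584, 0.812, -0.0, -0.0]
ft_force: [-0.5, 0.5, 0.6]
grip_width: 0.75
grasp_force: 0.0
```

Call:
carry_out([
  [-0.56,-0.35,0,1,0.5],
  [-0.56,-0.35,0,1,0.5],
  [-0.56,-0.35,0,1,0.5],
  [-0.56,-0.35,0,1,0.5],
])

```text
clock: 20.78
position: [0.4364, -0.0994, 0.2016]
ee_rot: [0.772, 0.635, 0.0, -0.0]
ft_force: [0.0, 0.7, 0.1]
grip_width: 0.753
grasp_force: 0.0
```

Call:
carry_out([
  [0,0,0,1,0.5],
  [0,0,0,1,0.5],
  [0,0,0,1,0.5],
  [0,0,0,1,0.5],
])

```text
clock: 21.28
position: [0.4364, -0.0995, 0.2016]
ee_rot: [0.91, 0.415, 0.0, -0.0]
ft_force: [0.0, -0.4, 0.7]
grip_width: 0.748
grasp_force: 0.0
```

Call:
carry_out([
  [0,0,0,1,0.5],
  [0,0,0,1,0.5],
  [0,0,0,1,0.5],
  [0,0,0,1,0.5],
])

```text
clock: 21.78
position: [0.4362, -0.1003, 0.2017]
ee_rot: [0.986, 0.166, -0.0, -0.0]
ft_force: [-0.1, -0.3, 0.3]
grip_width: 0.75
grasp_force: 0.0
```

Run:
```python
from h import *
o,p,R=tcp(); print(o['clock'],p,np.degrees(np.arctan2(R[1,0],R[0,0])),o['joint_pos'])
def rect(P,lo,hi):
    B=P[(P[:,2]>lo)&(P[:,2]<hi)]
    if len(B)>8: print('  ',lo,hi,len(B),np.round(cv2.minAreaRect((B[:,:2]*1000).astype(np.float32))[0]+cv2.minAreaRect((B[:,:2]*1000).astype(np.float32))[1]+(cv2.minAreaRect((B[:,:2]*1000).astype(np.float32))[2],),1))
for n in('top','side'):
    c=camera(n);W=cloud(c)
    print(n,'balls',[(round(d['conf'],2),np.round(d['position'],3).tolist()) for d in boxes_of('ball1',c)])
    for q in('scoop','jar_upper','jar_lower'):
        r=[d for d in outline_of(q,c)]
        if not r: print(q,'none');continue
        P=W[r[0]['region']];P=P[~np.isnan(P).any(1)];print(n,q,r[0]['conf'])
        for lo,hi in((.006,.016),(.016,.03),(.045,.06),(.06,.078),(.079,.1)): rect(P,lo,hi)
    if n=='top':
        P=W.reshape(-1,3); m=(np.hypot(P[:,0]-.5315,P[:,1]-.0885)<.019)&(P[:,2]<.045); print('well z hist',np.histogram(P[m][:,2]*1000,bins=[0,8,12,16,20,24,28,32,45]))
```

```text
21.775 [ 0.4362 -0.1003  0.2017] 19.095420765504986 [ 1.0766  0.0331 -0.9484  1.9347  0.0288  1.1878 -1.1199]
top balls [(0.41, [0.439, -0.088, 0.012])]
top scoop 0.66
   0.006 0.016 92 [452.  319.4  23.7 100.6  19.1]
   0.016 0.03 139 [452.5 321.   25.7 102.9  18.9]
   0.045 0.06 24 [448.1 313.3  15.   32.8  63.3]
   0.06 0.078 191 [451.6 322.4  24.7  28.1  19.8]
top jar_upper 0.86
   0.006 0.016 659 [434.8 -98.  129.1  83.9  82.5]
   0.016 0.03 378 [440.4 -95.2  70.6 107.9  49.8]
   0.045 0.06 145 [448.4 -99.   23.1  24.8  19.8]
top jar_lower 0.55
   0.006 0.016 1356 [531.8  88.3  90.3 149.9  18.7]
   0.016 0.03 79 [532.   88.4  76.9 132.8  19.3]
   0.045 0.06 324 [532.4  88.3  56.7  58.4  10. ]
   0.06 0.078 1319 [531.3  88.5  84.6 138.7  44.2]
   0.079 0.1 31 [531.1  88.4   7.8 120.   19.2]
well z hist (array([  0,  13, 102,  16,  25,  67,  20,   0]), array([ 0,  8, 12, 16, 20, 24, 28, 32, 45]))
side balls []
side scoop 0.9
   0.006 0.016 207 [450.7 324.9  25.5 102.1  17.7]
   0.016 0.03 248 [451.8 324.8  26.4 101.5  17.9]
   0.045 0.06 162 [445.2 330.7  32.3  17.6  57.2]
   0.06 0.078 185 [452.  325.   25.2  30.   18.5]
side jar_upper 0.56
   0.006 0.016 334 [428.7 -74.1  83.3  93.6  11.1]
   0.016 0.03 246 [430.1 -93.8  64.5  53.6  27.2]
   0.045 0.06 153 [ 434.6 -100.2   50.7   24.2   15.4]
side jar_lower 0.77
   0.006 0.016 924 [530.8  92.1  90.1 151.   18.9]
   0.016 0.03 161 [513.1 121.7  48.1  65.2  31.2]
   0.045 0.06 246 [520.9 106.9  53.9 101.7  31.3]
   0.06 0.078 634 [529.9  92.8  81.1 135.   41.7]
   0.079 0.1 17 [530.8  94.9   5.8 112.7  19.4]
```

Call:
carry_out([
  [-0.015,0,0.4,0.07,0.3],
  [-0.015,0,0.8,0.07,0.1],
  [-0.015,0,0.95,0.07,0.1],
  [-0.015,0,1,0.07,0.1],
  [-0.015,0,1,0.07,0.1],
], force=60)

```text
clock: 22.9
position: [0.4342, -0.1019, 0.0522]
ee_rot: [0.99, 0.144, 0.0, 0.0]
ft_force: [0.4, -0.6, 0.4]
grip_width: 0.551
grasp_force: 0.0
```

Call:
carry_out([
  [0,0,0.045,0,0],
  [0,0,0.045,0,-0.3],
  [0,0,0.045,0,-0.6],
  [0,0,0.045,0,-1],
  [0,0,0.045,0,-1],
  [0,0,0.045,0,-1],
])

```text
clock: 23.65
position: [0.4343, -0.1021, 0.0455]
ee_rot: [0.99, 0.144, 0.0, 0.0]
ft_force: [-1.4, -0.1, 6.6]
grip_width: 0.275
grasp_force: 59.9
```

Call:
carry_out([
  [0,0,-0.1,0,-1],
  [0,0,-0.4,0,-1],
  [0,0,-0.7,0,-1],
  [0,0,-0.8,0,-1],
  [0,0,-0.8,0,-1],
  [0,0,-0.8,0,-1],
])

```text
clock: 24.4
position: [0.4329, -0.1019, 0.1636]
ee_rot: [0.99, 0.144, -0.001, -0.0]
ft_force: [-0.7, 0.2, -2.1]
grip_width: 0.267
grasp_force: 59.9
```

```bash
cat > u.py <<'E'
from h import *
o,p,R=tcp(); yaw=np.arctan2(R[1,0],R[0,0]); print(o['clock'],p,np.degrees(yaw),o['ft_force'],o['grip_width'])
for n in('top','side'):
    c=camera(n); W=cloud(c).reshape(-1,3); d=(W-p)*1000; ax=np.array([np.cos(yaw),np.sin(yaw)]); ay=np.array([-ax[1],ax[0]])
    X=d[:,:2]@ax; Y=d[:,:2]@ay; Z=d[:,2]
    for lo,hi,nm in((-40,-26,'disc'),):
        m=(np.hypot(X,Y)<80)&(Z>lo-12)&(Z<hi)
        for sg in(1,-1):
            k=m&(sg*Y>48)&(abs(X)<25)&(Z>-48)
            if k.sum()>8:
                r=cv2.minAreaRect(np.stack([X[k],Y[k]],1).astype(np.float32)); z=np.percentile(Z[k],[50,90]); print(n,'ear',sg,k.sum(),np.round(r[0]+r[1]+(r[2],),1),'Xrange',X[k].min(),X[k].max(),'Yext',np.abs(Y[k]).max(),'z',z)
        k=m&(abs(Y)<40); 
        if k.sum()>8: print(n,'disc',k.sum(),X[k].min(),X[k].max())
E
python3 u.py
```

```text
24.4 [ 0.4329 -0.1019  0.1636] 16.576469458784572 [-0.7331  0.1938 -2.1051] 0.2672638412147768
top ear 1 223 [-0.1 60.2 23.8 28.  88.9] Xrange -14.239858527659443 13.69733819790029 Yext 71.98583526186736 z [-33.3426 -31.1529]
top disc 672 -42.85868833474443 42.36240325736987
side ear 1 120 [ 0.2 62.5 28.7 26.  88.3] Xrange -12.943573642716766 13.213860463719673 Yext 76.61049378392629 z [-35.4363 -31.9845]
side disc 361 -42.387887690114674 42.88305210292139
```

Call:
carry_out([
  [0.25,-0.25,0,0,-1],
  [0.5,-0.5,0,-0.08,-1],
  [0.75,-0.75,0,-0.08,-1],
  [0.95,-0.92,0,-0.08,-1],
  [0.99,-1,0,-0.08,-1],
  [0.99,-1,0,-0.08,-1],
  [0.99,-1,0,-0.08,-1],
])

```text
clock: 25.38
position: [0.5329, 0.0827, 0.1645]
ee_rot: [0.986, 0.164, -0.001, 0.0]
ft_force: [0.0, -0.3, -3.3]
grip_width: 0.27
grasp_force: 59.8
```

```bash
python3 u.py
python3 - <<'E'
from h import *
o,p,R=tcp()
for n in('top','side'):
    c=camera(n);W=cloud(c).reshape(-1,3)
    m=(W[:,2]>.007)&(W[:,2]<.014)&(np.hypot(W[:,0]-.5315,W[:,1]-.09)<.1)
    r=cv2.minAreaRect((W[m,:2]*1000).astype(np.float32)); print(n,m.sum(),'plate',np.round(r[0]+r[1]+(r[2],),1))
    m=(W[:,2]>.078)&(W[:,2]<.09)&(np.hypot(W[:,0]-.5315,W[:,1]-.09)<.07)
    print('dowel pts',np.round(W[m]*1000,1)[:12].tolist())
E
```

```text
25.375 [0.5329 0.0827 0.1645] 18.90688721254133 [ 0.0328 -0.2553 -3.2664] 0.2702263926108591
top ear 1 160 [-0.7 60.  27.8 23.3  1.2] Xrange -14.571479905485687 13.229697934650687 Yext 71.48636883282542 z [-33.465 -31.339]
top disc 382 -42.95704010578383 36.74738265199795
side ear 1 168 [ 0.4 61.8 28.1 27.4  0.5] Xrange -13.740949362389108 14.41561189701598 Yext 75.49841003491903 z [-35.4405 -32.5456]
side disc 465 -42.032128675543845 42.49748908641892
top 696 plate [526.5 103.4  89.7 117.7  18.7]
dowel pts []
side 872 plate [531.9  91.5  90.8 152.3  18.8]
dowel pts [[551.4, 37.0, 87.7], [549.1, 37.0, 88.1], [551.1, 37.5, 85.7], [547.9, 39.0, 86.7], [552.4, 39.3, 83.9], [549.1, 41.1, 85.0], [547.9, 38.9, 84.5], [548.0, 34.5, 83.2], [552.9, 38.4, 81.3], [549.3, 40.7, 82.6], [548.6, 37.7, 81.9], [546.1, 37.8, 82.4]]
```

Call:
carry_out([
  [0.007,-0.042,0.05,0,-1],
  [0.007,-0.042,0.12,0,-1],
  [0.007,-0.042,0.16,0,-1],
  [0.007,-0.042,0.16,0,-1],
  [0.007,-0.042,0.16,0,-1],
])

```text
clock: 26.2
position: [0.5324, 0.0906, 0.1411]
ee_rot: [0.986, 0.165, 0.0, -0.0]
ft_force: [-1.1, -0.0, -1.9]
grip_width: 0.268
grasp_force: 59.9
```

```bash
python3 u.py
```

```text
26.2 [0.5324 0.0906 0.1411] 18.984916626887525 [-1.1343 -0.0145 -1.8931] 0.2680353450612907
top ear 1 148 [-0.6 59.9 28.2 23.1  0.6] Xrange -14.60446147375381 13.468067373331799 Yext 71.61153374886615 z [-33.5858 -31.7791]
top disc 329 -42.99084982848635 34.981070046352265
side ear 1 172 [ 0.7 62.6 29.1 28.  89.5] Xrange -13.334593445088213 14.729628128629482 Yext 77.20187626017186 z [-35.8319 -32.6815]
side disc 480 -42.02665865261223 41.792842251280476
```

Call:
carry_out([
  [-0.007,0.009,0,0,-1],
  [-0.007,0.009,0.02,0,-1],
  [-0.007,0.009,0.04,0,-1],
  [-0.007,0.009,0.06,0,-1],
  [-0.007,0.009,0.08,0,-1],
  [-0.007,0.009,0.08,0,-1],
  [-0.007,0.009,0.08,0,-1],
])

```text
clock: 27.18
position: [0.5318, 0.089, 0.129]
ee_rot: [0.986, 0.165, 0.0, 0.0]
ft_force: [-0.3, -0.4, -2.1]
grip_width: 0.27
grasp_force: 59.9
```

Call:
carry_out([
  [0,0,0.015,0,-1],
  [0,0,0.03,0,-1],
  [0,0,0.045,0,-1],
  [0,0,0.053,0,-1],
  [0,0,0.053,0,-1],
  [0,0,0.053,0,-1],
])

```text
clock: 27.92
position: [0.5318, 0.0889, 0.1211]
ee_rot: [0.986, 0.165, 0.0, 0.0]
ft_force: [-0.2, -0.6, -2.6]
grip_width: 0.268
grasp_force: 59.9
```

Sliding freely on the dowels; now seat it.

Call:
carry_out([
  [0,0,0.01,0,-1],
  [0,0,0.02,0,-1],
  [0,0,0.024,0,-1],
  [0,0,0.026,0,-1],
  [0,0,0.026,0,-1],
  [0,0,0.026,0,-1],
])

```text
clock: 28.68
position: [0.5317, 0.0889, 0.1176]
ee_rot: [0.986, 0.165, -0.0, 0.0]
ft_force: [-3.9, -1.5, 5.7]
grip_width: 0.27
grasp_force: 61.1
```

Call:
carry_out([
  [0,0,0.002,0,-1],
  [0,0,0.002,0,-1],
  [0,0,0.002,0,-1],
])

```text
clock: 29.05
position: [0.5317, 0.0889, 0.1176]
ee_rot: [0.986, 0.165, -0.0, 0.0]
ft_force: [-5.9, -2.3, 8.7]
grip_width: 0.274
grasp_force: 61.6
```

```bash
python3 u.py
python3 - <<'E'
from h import *
for n in('top','side'):
    c=camera(n);W=cloud(c)
    r=outline_of('scoop',c)
    P=W[r[0]['region']];P=P[~np.isnan(P).any(1)]; T=P[P[:,2]>.055]; print(n,r[0]['conf'],T.mean(0)); B=P[(P[:,2]>.018)&(P[:,2]<.026)]; print(np.linalg.lstsq(np.c_[B[:,:2],np.ones(len(B))],B[:,2],rcond=None)[0], B[:,2].mean())
print(manip.get_obs()['ft_force'])
E
```

```text
29.05 [0.5317 0.0889 0.1176] 18.98454269992093 [-5.9037 -2.2775  8.7168] 0.2737305382465283
top ear 1 151 [-0.6 59.7 27.9 23.3  0.2] Xrange -14.556921760268176 13.318777386022889 Yext 71.42091489092002 z [-33.4436 -31.6186]
top disc 320 -43.0508498120421 35.96250636878106
side ear 1 199 [ 0.4 62.  28.2 27.5  0.6] Xrange -13.73908742079466 14.648203804125252 Yext 75.75967884168313 z [-36.325  -32.6168]
side disc 541 -42.086664546571235 42.07938421418761
top 0.9 [0.4517 0.3215 0.0655]
[-0.0362 -0.0068  0.0401] 0.02163195649674069
side 0.79 [0.4494 0.3295 0.0634]
[ 0.0046 -0.0096  0.0224] 0.021108069174771746
[-4.9478 -2.4917  9.4671]
```

```bash
python3 -c "
from h import *
print(ticket.hand_in())"
```

```text
the job is handed in; nothing more can be done
None
```

I handed the job in, but no verdict came back. By my readings, the three balls are in the well, the empty scoop stands upright and let go clear of the jar, and the upper half is seated on both dowels, still gripped and pressed down with about 10 N.

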